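# Set a hinge bracket under the punch and light its mark

## Robot

A 6-joint arm with a two-finger parallel gripper is mounted at the origin on the work surface. World frame = base frame: x ahead of the robot, y to its left, z up, the work surface at z = 0. Lengths are in m, angles in rad, forces in N, time in s.
With the tool pointing down it reaches from about 0.35 to 0.975 m from the base axis. Payload 4.9 kg.
Tool frame: the origin (TCP) lies at the very end of the fingers, on their centre line; the grasp point (between the pads) lies 19 mm behind it; z points along the fingers, y is the line along which they close (so a half turn about z gives the same grasp; the last joint's range is limited). The gripper opens to 85 mm and grips with 20 to 120 N. Pads are 22 mm wide; open, the fingers measure 114 mm over their backs; the gripper's body (76 mm by 85 mm) begins 54 mm behind the grasp point. The pads swing forward as they close: fully open they stand 13 mm farther back than shut.
Start: joints at [-0.119, 0.053, 1.613, -0, 1.476, -0.119], TCP at [0.625, 0, 0.231] pointing down, gripper open.
Joint ranges: [-3.01, 3.01], [-1.01, 2.22], [0.06, 2.58], [-1.02, 4.17], [0.09, 2.62], [-3.14, 3.14]. Speed limits (rad/s): [2.57, 2.57, 3.14, 3.14, 3.14, 3.14].

## Interface

Orientations are given as a unit quaternion [w, x, y, z].
In Python, from plant import * gives the robot as it stands.
- The arm moves only by the tool jog_arm, never from a script. Its argument "moves" is a list that holds one entry, the list of rows, each a list of 7 numbers: the finger opening in cm, from 0 to 8.54, then the shift along the tool's x, y, z in cm, then the turn, a rotation vector about the tool's x, y, z in rad. A call has 1 to 20 rows; each row shifts and turns the commanded pose from where the row before left it, along the tool's axes as they then stand; what a row does not reach is not made up. A row lasts 1/12 s, in which the tool goes at most 41.7 mm and 7.16 degrees, less where a joint would pass 70% of its speed; a pose out of reach is approached as far as the arm can. A call is refused whole if a number of a shift passes 4.17 or a number of a turn 0.125, either way. A call with a gripper value outside its range is refused whole. The fingers move at their own pace and stop on an object; the grip force is fixed at half the most. Time passes only in rows, so rows that do not move let the fingers close. It gives the time, the measured TCP pose, the force, the opening and the grip force at its end, in the units of the state.
- state(): the state, without advancing time (a new reading comes with each control period).
- grab_frame(name): name is "scene" or "side" or "wrist"; returns a dict with "color" (420x560x3 uint8, blue, green, red), "depth" (420x560 float32, m along the optical axis (not along the pixel's ray), 0 where there is no reading), "fx", "fy", "cx", "cy" (pixels), "R" (3x3) and "t" (3): a world point X has camera coordinates R X + t. Camera axes: x right, y down, z forward; pixel columns grow to the right and rows downward; lengths in m; the calibration is good to about 2 mm. The wrist camera is an equidistant fisheye: a pixel r from the principal point sees the ray r / f radians off the axis. A picture is of the moment at which its call begins.
- job_done(): hands the job in; it is judged then, once.
Trained networks look in a picture, given as the dict that the camera call returned (one of the last four; its "shot" number tells which), for a name from the list of things; names that differ only in an ending like _2 or _b are one class to them, and where a whole thing is asked for, a point or a joint stands for the part that bears it (a point fixed in the world has none). Each returns a list of dicts, best first, with "p" (0 to 1); they miss things now and then, are a little off and sometimes report something else, mostly with a low value. They report only what shows in the picture. A call takes as long as a camera call. They do not tell look-alikes from the thing itself.
- recognise(name, picture): "rect" ([centre column, centre row, width, height] in pixels, round what is visible of it).
- regions_of(name, picture): "pixels" (420x560 bool, what is visible of it) and "rect" ([centre column, centre row, width, height] in pixels, round what is visible of it).
The state is a dict: "time": time; "joint_pos": joint angles; "joint_vel": joint speeds; "joint_efforts": joint torques, N m; "tool_pos": TCP position; "tool_rot": TCP orientation; "contact_force": force on the tool from outside, world axes, zero at the start; "ft_torque": the same for the moment, N m; "gripper_width": opening from 0.0 (shut) to 1.0 (fully open); "grasp_force": force on a finger pad.
Only numpy, scipy, OpenCV 4.12 (cv2) and the standard library are available. Lean on these libraries where they do the work, as an engineer would, in place of code of your own. Each camera call takes 0.05 s, during which the arm holds its last target. There are 200 camera calls.

## Task

Get the hinge bracket ready for centre punching: slide it flat along the bench until its scribed cross sits directly under the point of the punch stand, and let go of it there. Then draw the torch straight up out of its holder, turn it to a slant about midway between upright and level, and hold it in the air clear of everything, its lens about 10 cm from the cross and aimed at it. Finish still holding the torch there: do not put it down or let go, and leave the bracket under the punch and the other things on the bench where they are.

Things in the scene. Friction and masses are not known exactly. Their poses are not given: they have to be found in the camera images.
- bracket: aluminium hinge bracket lying flat, loose on the bench, about 0.24 kg: a leaf 160 x 50 x 8 mm (long along its x, 50 along its y) with an upright lug near the -x end. Origin: centre of the leaf's underside; z up. Holes drawn on the leaf are only painted. It starts with its lug end to the robot's left, its x axis within 0.3 rad of the robot's -y
- mark (a point): centre of the black scribed cross (22 mm lines, 8 mm dot) on the leaf's upper face, 50 mm from the bracket's origin along its +x, 8 mm above the bench
- lug_top (a point): top centre of the bracket's upright lug, 48 mm above the bench, 60 mm from the bracket's origin along its -x. The lug is 14 mm thick along the bracket's x, 40 mm wide along its y, rising from the leaf's top at 8 mm; it is the part to grip
- punch: green punch stand fixed to the bench. Origin on the bench under the punch point; +x runs to the column (away from the robot and to its right, -0.95 to -0.45 rad). Base 85-185 mm from the origin, 110 wide, 22 high; column 168 high; arm 34 wide at height 105-139; sleeve 28 mm across at height 85-150; punch head up to 183
- punch_point (a point): the steel punch's lower point, 22 mm above the bench, 14 mm above a bracket leaf under it; fixed
- holder: grey plastic block fixed to the bench, 75 (x) x 155 (y) x 70 mm high, with two round blind bores of 36 mm diameter, 60 mm deep, at y = -40 and +40 mm. Origin: centre of its underside; z up. The torch stands in either bore, the socket bar in the other
- torch: dark metal torch, 150 mm long, about 0.12 kg (balance point about 90 mm from the lens), loose, standing lens down in one bore of the holder. Origin: centre of the lens face; z runs from lens to tail (up at the start), so it shines along -z. Head 32 mm in diameter for 26 mm, barrel 26 mm from 36 mm to the tail. Lens at first 10 mm above the bench, the barrel 90 mm out of the holder
- torch_tail (a point): centre of the torch's tail end, 150 mm from the lens along the torch's +z
- socket_bar: bystander: steel socket on a thin extension bar, 148 mm long, standing in the other bore; socket 32 mm in diameter and 70 mm long below, bar 15 mm in diameter above. Origin: centre of its lower end
- funnel: bystander: red plastic funnel standing mouth down, 100 mm wide, 115 mm high; origin under its centre
- door_handle: bystander: steel lever door handle standing on its 52 mm round rose, lever 125 mm long at 47 mm height pointing along its +x; origin under the rose
- end_cap: bystander: white PVC end cap, 58 mm in diameter, 30 mm high; origin under its centre
- screwdriver: bystander: screwdriver lying on the bench, about 200 mm long, handle to its -x
Mind the look-alikes: they are no part of the job. Leave any blue or purple look-alike of the holder alone.

How it is judged:
On the way, in this order (a step that is already met when the one before it is completed fails the run):
1. the bracket lies flat and let go, its cross within 5 mm of straight under the punch point (horizontal distance between mark and punch_point below 0.005 m and contact force between the fingers and bracket below 0.2 N and angle between bracket's own z axis and vertical below 0.06 rad and height (world z) of mark below 0.013 m), for 0.2 s.
2. the torch is drawn up clear of the holder, its lens at least 10 mm above the holder's top, in the fingers (height (world z) of torch above 0.08 m and contact force between torch and the fingers above 1 N and contact force between torch and holder below 0.1 N), for 0.1 s.
At the end, for the whole second after the job is handed in: Bracket flat, let go, cross within 6 mm of under the point; torch in the fingers, still, touching no holder, bracket, stand or socket bar; 25-65 deg from upright, lens low, over 30 mm up and 55-150 mm from the cross along its axis; cross within 25 mm of that axis in the torch's x and y (horizontal distance between mark and punch_point below 0.006 m and contact force between the fingers and bracket below 0.2 N and angle between bracket's own z axis and vertical below 0.06 rad and height (world z) of mark below 0.013 m and contact force between torch and the fingers above 1 N and linear speed of torch below 0.02 m/s and angle between torch's own z axis and vertical between 0.436 and 1.135 rad and x of mark in the frame of torch between -0.025 and 0.025 m and y of mark in the frame of torch between -0.025 and 0.025 m and z of mark in the frame of torch between -0.15 and -0.055 m and height (world z) of torch above 0.03 m and contact force between torch and holder below 0.1 N and contact force between torch and bracket below 0.1 N and contact force between torch and punch below 0.1 N and contact force between torch and socket_bar below 0.1 N); the arm keeps its last pose, push and grip.
It fails at once if the bracket is lifted off the bench or tipped instead of slid (height (world z) of mark above 0.025 m or height (world z) of bracket above 0.015 m or angle between bracket's own z axis and vertical above 0.2 rad).
It fails at once if the socket bar, funnel, door handle, end cap or screwdriver is moved by more than 20 mm (distance of any of socket_bar, funnel, door_handle, end_cap, screwdriver from where it was at the start of the episode above 0.02 m).
It also fails if it takes over 53 s, if anything falls off the work surface, if the arm or the gripper's body presses on something with over 40 N, if the wrist force passes 120 N, or if a joint passes its speed limit or range.

## Working session

There is one attempt and no reset: what is moved stays moved. The work goes in short steps, Python scripts to look and compute and a tool call to move; the robot and the scene stay as the last step left them, time stands still between calls to the robot, and variables do not carry over. Pictures are saved under pics/ and viewed, at most 10 in all, crops included, and the job is handed in when it is done.

Besides the shell and the picture viewer there is one more tool, called after ">>>" as a command line: name --argument value ..., lists and objects as JSON in quotes. jog_arm: Moves the arm, as the interface text tells. Its arguments: {"type":"object","properties":{"moves":{"type":"array"}},"required":["moves"]}

```bash
ls; mkdir -p pics; cat > h.py <<'E'
from plant import *
import numpy as np, cv2
def cloud(f,mask=None):
    d=f["depth"]; v,u=np.nonzero((d>0) if mask is None else (mask&(d>0)))
    z=d[v,u]; c=np.c_[(u-f["cx"])/f["fx"]*z,(v-f["cy"])/f["fy"]*z,z]
    return (c-f["t"])@f["R"]   # R^T(c-t)
E
python3 - <<'E'
from h import *
np.set_printoptions(precision=4,suppress=True)
s=state(); print(s)
ims=[]
for n in ("scene","side"):
    f=grab_frame(n); cv2.imwrite(f"pics/{n}0.png",f["color"])
    print(n,f["fx"],f["cx"],f["cy"],"cam",-f["R"].T@f["t"],"axis",f["R"][2])
    for o in ("bracket","mark","lug_top","punch","punch_point","holder","torch","socket_bar","funnel","door_handle","end_cap","screwdriver"):
        try:
            for r in regions_of(o,f)[:3]:
                P=cloud(f,r["pixels"])
                print(o,round(r["p"],2),np.round(r["rect"]),len(P), P.min(0),P.max(0),np.median(P,0))
        except Exception as e: print(o,e)
E
```

```text
pics
{'time': 0.0, 'joint_pos': array([-0.119 ,  0.0534,  1.6143, -0.    ,  1.476 , -0.119 ]), 'joint_vel': array([-0.0001, -0.0002,  0.0019, -0.0013, -0.0007, -0.0008]), 'joint_efforts': array([  0.0003, -39.367 , -37.0176,  -0.0002,   0.0069,  -0.    ]), 'tool_pos': array([0.6244, 0.0001, 0.23  ]), 'tool_rot': array([-0.0008,  0.7071,  0.7071, -0.0006]), 'contact_force': array([-0.1411, -0.4488,  0.7499]), 'ft_torque': array([-0.0156,  0.0326, -0.0295]), 'grasp_force': 0.0, 'gripper_width': 0.9994130319512687}
scene 459.5161640591502 282.1149862345108 207.19695823119372 cam [1.3172 0.2561 0.7341] axis [-0.7744 -0.2964 -0.559 ]
bracket 0.79 [363. 255.  69.  26.] 1179 [ 0.3506  0.0522 -0.003 ] [0.4981 0.216  0.0518] [0.4543 0.1442 0.0077]
mark 0.67 [365. 257.  67.  24.] 1087 [ 0.4088  0.0531 -0.0019] [0.4981 0.2154 0.0518] [0.4549 0.1393 0.0078]
lug_top 0.55 [363. 256.  68.  27.] 1129 [ 0.3937  0.0512 -0.002 ] [0.4981 0.2154 0.0518] [0.4548 0.1411 0.0078]
lug_top 0.23 [251. 276.  92. 102.] 4553 [ 0.4034 -0.1752 -0.0024] [0.7656 0.0154 0.1846] [ 0.6991 -0.0772  0.1044]
punch 0.84 [250
[... 3343 characters left out ...]
nel 0.65 [371. 336.  36.  36.] 1165 [ 0.479  -0.5093 -0.0032] [ 0.5856 -0.4097  0.1157] [ 0.517  -0.4699  0.0275]
funnel 0.48 [410. 282.  51.  26.] 534 [ 0.6398 -0.3963 -0.0034] [ 0.7826 -0.3191  0.0658] [ 0.6821 -0.3676  0.029 ]
door_handle 0.94 [411. 283.  54.  24.] 524 [ 0.6398 -0.3963 -0.0034] [ 0.7866 -0.3194  0.0658] [ 0.6824 -0.3677  0.0296]
door_handle 0.37 [300. 249.  16.  33.] 325 [ 0.4351 -0.2192  0.0425] [ 0.4769 -0.166   0.1665] [ 0.4472 -0.2086  0.1206]
end_cap 0.65 [267. 245.  18.  24.] 349 [ 0.3954 -0.1138 -0.0012] [ 0.4538 -0.0307  0.0415] [ 0.4205 -0.09    0.0292]
screwdriver 0.72 [230. 162.  50.  18.] 232 [0.3739 0.2791 0.0049] [0.5675 0.3104 0.0336] [0.4242 0.2902 0.0227]
```

View pics/scene0.png

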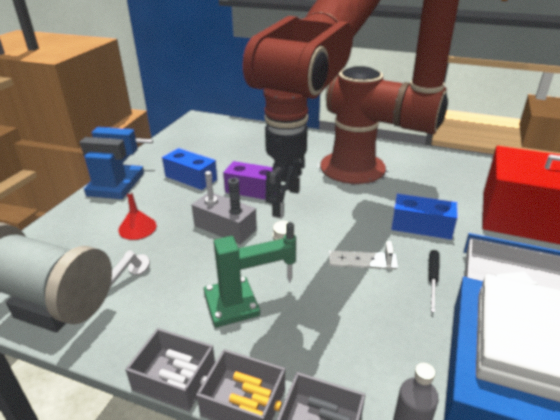

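View pics/side0.png

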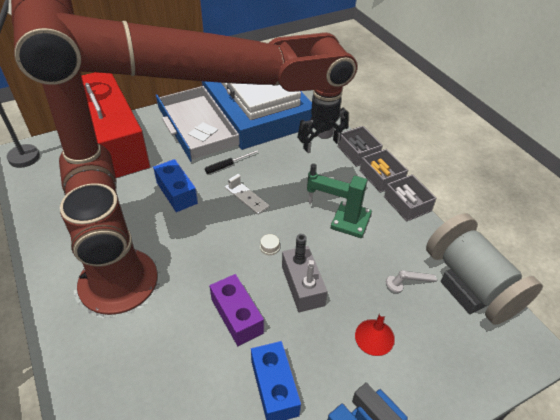

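The scene picture shows the bracket at (363,258), the punch at (250,275), and the grey holder at (225,217) with the dark torch in its +y bore and the bar in the other. The side picture agrees: bracket (247,194), punch sleeve (314,185), torch (301,248). Next I'll do geometric fits.

```bash
cat > fit.py <<'E'
from h import *
from scipy.optimize import least_squares
np.set_printoptions(precision=4,suppress=True)
def circ(P,r,cam):
    # fit a vertical cylinder of known radius, visible side only
    c0=P[:,:2].mean(0); 
    d=c0-cam[:2]; c0=c0+d/np.linalg.norm(d)*r*.6
    s=least_squares(lambda c:np.hypot(*(P[:,:2]-c).T)-r,c0,loss="soft_l1",f_scale=.001)
    return s.x, np.median(np.abs(s.fun))
def box(P,x,y,z): 
    return P[(P[:,0]>x[0])&(P[:,0]<x[1])&(P[:,1]>y[0])&(P[:,1]<y[1])&(P[:,2]>z[0])&(P[:,2]<z[1])]
def rect(P):
    (c,wh,a)=cv2.minAreaRect((P[:,:2]*1000).astype(np.float32)); return np.array(c)/1000,np.array(wh),a
def bracket(f):
    A=cloud(f)
    B=box(A,(.38,.75),(-.08,.25),(.004,.012))
    return B
if __name__=="__main__":
  for n in ("scene","side"):
    f=grab_frame(n); cam=-f["R"].T@f["t"]; A=cloud(f); print("==",n)
    bench=box(A,(.3,.7),(-.2,.25),(-.01,.003)); print("bench z",np.median(bench[:,2]))
    L=box(A,(.40,.51),(.04,.235),(.005,.0105)); L=L[:]
    m,w=L[:,:2].mean(0),None; u=np.linalg.svd(L[:,:2]-m,full_matrices=False)[2][0]
    print("leaf",len(L),rect(L),"dir",u,m)
    G=box(A,(.38,.53),(.04,.235),(.02,.06)); print("lug",len(G),rect(G),G.mean(0),G[:,2].max(), box(G,(0,1),(-1,1),(.044,.06)).mean(0))
    for z in ((.088,.103),(.141,.149)):
        S=box(A,(.56,.65),(-.04,.04),z); 
        if len(S)>5: print("sleeve",z,len(S),S.min(0),S.max(0),circ(S,.014,cam))
    S=box(A,(.56,.65),(-.04,.04),(.02,.084)); print("below sleeve",len(S),S.mean(0) if len(S) else 0)
    S=box(A,(.56,.66),(-.04,.04),(.151,.186)); print("head",len(S),S.min(0),S.max(0),S.mean(0))
    S=box(A,(.6,.8),(-.2,.03),(.133,.143)); 
    if len(S): 
        m=S.mean(0);print("arm top",len(S),rect(S),np.linalg.svd(S[:,:2]-m[:2],full_matrices=False)[2][0])
    S=box(A,(.56,.85),(-.25,.1),(.018,.025)); print("base",len(S),rect(S))
    H=box(A,(.36,.54),(-.36,-.13),(.064,.075)); print("holder",len(H),rect(H))
    T=box(A,(.40,.52),(-.24,-.15),(.085,.155)); print("torch",len(T),circ(T,.013,cam),T.max(0))
    T=box(A,(.40,.52),(-.32,-.25),(.09,.155)); print("bar",len(T),circ(T,.0075,cam))
    T=box(A,(.36,.48),(-.14,-.04),(.025,.036)); print("cap",rect(T))
E
python3 fit.py
```

```text
== scene
bench z -0.00030445197330440286
leaf 816 (array([0.4518, 0.1334]), array([ 55.8424, 158.7425]), 15.795647621154785) dir [-0.2484  0.9686] [0.4555 0.1279]
lug 140 (array([0.436 , 0.1905]), array([44.3361, 14.8095]), 16.86307716369629) [0.4423 0.191  0.0386] 0.050541506752742646 [0.436  0.19   0.0466]
sleeve (0.088, 0.103) 60 [ 0.6018 -0.0094  0.0883] [0.6219 0.0145 0.1026] (array([0.6051, 0.0001]), np.float64(0.0005238070430365234))
sleeve (0.141, 0.149) 51 [ 0.5942 -0.0126  0.1411] [0.6199 0.0138 0.1489] (array([ 0.6044, -0.0002]), np.float64(0.0009934682684754528))
below sleeve 82 [0.6093 0.0023 0.0543]
head 145 [ 0.5982 -0.0071  0.1513] [0.6183 0.0134 0.1841] [0.61   0.0023 0.1701]
arm top 705 (array([ 0.6563, -0.0517]), array([ 44.6967, 167.466 ]), 41.26670455932617) [ 0.7072 -0.707 ]
base 1192 (array([ 0.7279, -0.0483]), array([256.1258, 244.1049]), 89.9968032836914)
holder 852 (array([ 0.4461, -0.2403]), array([157.0494,  79.5726]), 78.38970947265625)
torch 252 (array([ 0.4525, -0.2024]), np.float64(0.0008574499891690849)) [ 0.4689 -0.1873  0.1549]
bar 129 (array([ 0.43
[... 657 characters left out ...]
74, -0.0195]), np.float64(0.006815313281612544))
below sleeve 41 [ 0.6028 -0.0011  0.0568]
head 73 [ 0.5922 -0.0122  0.1513] [0.6136 0.0105 0.1853] [ 0.6018 -0.0018  0.1691]
arm top 354 (array([ 0.6567, -0.0614]), array([ 44.4477, 150.4512]), 36.43132400512695) [ 0.5544 -0.8322]
base 560 (array([ 0.7351, -0.0487]), array([229.6327, 260.5412]), 0.02017889730632305)
holder 1023 (array([ 0.4443, -0.241 ]), array([157.8985,  76.7497]), 78.69111633300781)
torch 173 (array([ 0.4527, -0.2007]), np.float64(0.0008151920697534506)) [ 0.4661 -0.1926  0.1548]
bar 94 (array([ 0.437, -0.279]), np.float64(0.0007914056643199717))
cap (array([ 0.424 , -0.0816]), array([53.8637, 51.3429]), 48.302330017089844)
```

>>> jog_arm --moves '[[[8.5,2.11,-2.09,0,0,0,0],[8.5,2.11,-2.09,0,0,0,0],[8.5,2.11,-2.09,0,0,0,0],[8.5,2.11,-2.09,0,0,0,0],[8.5,2.11,-2.09,0,0,0,0],[8.5,2.11,-2.09,0,0,0,0],[8.5,2.11,-2.09,0,0,0,0],[8.5,2.11,-2.09,0,0,0,0],[8.5,2.11,-2.09,0,0,0,0],[8.5,0,0,0,0,0,0.119],[8.5,0,0,0,0,0,0.119],[8.5,0,0,0,0,0,0.119],[8.5,0,0,0,0,0,0.119],[8.5,0,0,0,0,0,0.119],[8.5,0,0,0,0,0,0.119],[8.5,0,0,0,0,0,0.119],[8.5,0,0,0,0,0,0.119],[8.5,0,0,0,0,0,0.119],[8.5,0,0,0,0,0,0.119],[8.5,0,0,0,0,0,0.119]]]'

```text
time: 3.07
tool_pos: [0.4369, 0.1899, 0.2314]
tool_rot: [-0.0, 0.992, 0.128, 0.0]
contact_force: [0.4, -0.1, 0.5]
gripper_width: 0.996
grasp_force: 0.0
```

```bash
cat >> h.py <<'E'
def fcloud(f):
    d=f["depth"]; v,u=np.nonzero(d>0); x=(u-f["cx"])/f["fx"]; y=(v-f["cy"])/f["fy"]; th=np.hypot(x,y)+1e-9
    z=d[v,u]; k=np.tan(th)/th*z; ok=th<1.3
    return ((np.c_[x*k,y*k,z]-f["t"])@f["R"])[ok], u[ok], v[ok]
E
python3 - <<'E'
from fit import *
f=grab_frame("wrist"); cv2.imwrite("pics/w1.png",f["color"])
P,u,v=fcloud(f); print("cam",-f["R"].T@f["t"], f["fx"])
print("bench",np.median(box(P,(.4,.6),(0,.25),(-.01,.003))[:,2]))
L=box(P,(.38,.53),(.03,.235),(.0055,.0105)); print("leaf",len(L),rect(L))
G=box(P,(.38,.53),(.04,.235),(.042,.055)); print("lug",len(G),rect(G),G.mean(0),G[:,2].max())
# dark cross
m=(P[:,2]>.004)&(P[:,2]<.012)&(np.hypot(P[:,0]-.4637,P[:,1]-.0846)<.02)
g=f["color"].max(2)[v,u]; print("gray",np.percentile(g[m],[5,25,50,90])); k=m&(g<np.percentile(g[m],90)*.5); print("cross",k.sum(),P[k].mean(0),np.median(P[k],0))
for r in recognise("mark",f)[:2]+recognise("lug_top",f)[:2]: print(r)
for n in ("scene","side"):
    f=grab_frame(n); A=cloud(f); cam=-f["R"].T@f["t"]
    for z,r in (((.086,.104),.014),((.141,.1495),.014)):
        S=box(A,(.57,.65),(-.02,.03),z); S=S[np.hypot(S[:,0]-.605,S[:,1])<.022]
        print(n,z,len(S),circ(S,r,cam))
    S=box(A,(.57,.65),(-.03,.04),(.024,.08)); print("punch rod",len(S),S.mean(0),S.std(0))
    B=A; g=f["color"].reshape(-1,3)[f["depth"].ravel()>0].max(1)
    m=(A[:,2]>.003)&(A[:,2]<.013)&(np.hypot(A[:,0]-.4637,A[:,1]-.0846)<.02); k=m&(g<np.percentile(g[m],90)*.55); print("cross",k.sum(),A[k].mean(0))
E
```

```text
cam [0.5005 0.207  0.3735] 325.19226210127806
bench -0.00044796846274234144
leaf 5190 (array([0.4507, 0.1329]), array([ 50.8111, 160.0499]), 16.03801727294922)
lug 517 (array([0.4343, 0.1904]), array([42.548 , 13.6108]), 14.839676856994629) [0.4348 0.1908 0.0462] 0.04905063835182858
gray [161. 213. 213. 213.]
cross 18 [0.4642 0.0849 0.0078] [0.4642 0.0848 0.0077]
{'rect': [328.4, 184.9, 134.6, 52.6], 'p': 0.95}
{'rect': [329.6, 180.2, 135.7, 48.3], 'p': 0.66}
scene (0.086, 0.104) 71 (array([ 0.6048, -0.0002]), np.float64(0.000661125926982668))
scene (0.141, 0.1495) 52 (array([ 0.6041, -0.0001]), np.float64(0.0008749917182261369))
punch rod 81 [0.6095 0.0024 0.0548] [0.0021 0.0027 0.0141]
cross 0 [nan nan nan]
side (0.086, 0.104) 32 (array([0.6052, 0.0025]), np.float64(0.0010503589638882179))
side (0.141, 0.1495) 33 (array([0.6054, 0.0002]), np.float64(0.0022586411450002328))
punch rod 40 [ 0.6028 -0.001   0.0561] [0.0033 0.003  0.0134]
cross 2 [0.4623 0.086  0.009 ]<stdin>:18: RuntimeWarning: Mean of empty slice.
  ret = um.true_divide(
```

View pics/w1.png

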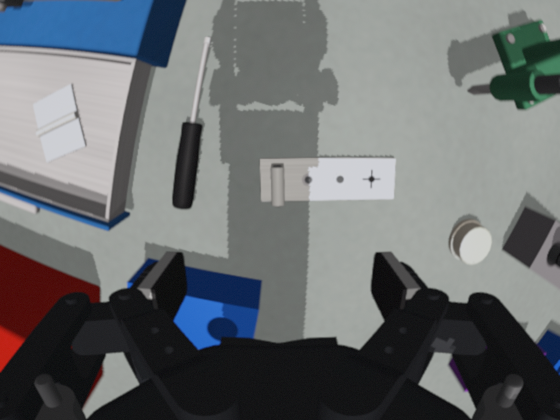

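The wrist picture shows the bracket clear of everything: lug at (278,185), cross at (371,179). The measurements agree to about 2 mm, with the cross at (.464,.085) and the punch point at about (.605,.001). Next: descend and grip the lug.

>>> jog_arm --moves '[[[8.5,-0.2,-0.1,2.5,0,0,-0.012],[8.5,0,0,3,0,0,0],[8.5,0,0,3,0,0,0],[8.5,0,0,3,0,0,0],[8.5,0,0,3,0,0,0],[8.5,0,0,3,0,0,0],[8.5,0,0,2,0,0,0],[8.5,0,0,1,0,0,0],[8.5,0,0,0.9,0,0,0],[8.5,0,0,0,0,0,0],[0,0,0,0,0,0,0],[0,0,0,0,0,0,0],[0,0,0,0,0,0,0],[0,0,0,0,0,0,0],[0,0,0,0,0,0,0],[0,0,0,0,0,0,0],[0,0,0,0,0,0,0],[0,0,0,0,0,0,0]]]'

```text
time: 4.82
tool_pos: [0.4353, 0.1906, 0.0181]
tool_rot: [-0.0, 0.991, 0.136, 0.001]
contact_force: [0.5, 1.0, 3.8]
gripper_width: 0.15
grasp_force: 60.2
```

>>> jog_arm --moves '[[[0,0.4,0.42,0,0,0,0],[0,0.7,0.74,0,0,0,0],[0,0.7,0.74,0,0,0,0],[0,0.7,0.74,0,0,0,0],[0,0.7,0.74,0,0,0,0],[0,0.7,0.74,0,0,0,0],[0,0.7,0.74,0,0,0,0],[0,0.7,0.74,0,0,0,0],[0,0.7,0.74,0,0,0,0],[0,0.7,0.74,0,0,0,0],[0,0.7,0.74,0,0,0,0],[0,0.7,0.74,0,0,0,0],[0,0.7,0.74,0,0,0,0],[0,0.7,0.74,0,0,0,0],[0,0.7,0.74,0,0,0,0],[0,0.7,0.74,0,0,0,0],[0,0.4,0.42,0,0,0,0],[0,0,0,0,0,0,0],[0,0,0,0,0,0,0],[0,0,0,0,0,0,0]]]'

```text
time: 6.48
tool_pos: [0.577, 0.1057, 0.0181]
tool_rot: [0.001, 0.991, 0.137, 0.001]
contact_force: [2.9, -1.4, 3.8]
gripper_width: 0.15
grasp_force: 60.2
```

```bash
cat > chk.py <<'E'
from fit import *
import sys
tiles=[]
for n in ("scene","side","wrist"):
    f=grab_frame(n); 
    if n=="wrist": P,u,v=fcloud(f); g=f["color"][v,u]
    else: P=cloud(f); g=f["color"][f["depth"]>0]
    sel=(P[:,2]>.0055)&(P[:,2]<.0105)&(P[:,0]>.54)&(P[:,0]<.66)&(P[:,1]>-.05)&(P[:,1]<.15)&(g[:,1]<1.15*g[:,2].astype(float))
    L=P[sel]; c,wh,a=rect(L); t=np.radians(a); 
    if wh[0]>wh[1]: t-=np.pi/2
    d=np.array([np.sin(t),-np.cos(t)]); print(n,"leaf",len(L),c,wh,"a",np.degrees(t),"mark",c+.05*d)
    G=box(P,(.5,.66),(.05,.17),(.043,.055)); 
    S=P[(np.hypot(P[:,0]-.605,P[:,1]-.001)<.012)&(P[:,2]>.02)&(P[:,2]<.08)]; 
    if len(S): print("   rod",len(S),S.mean(0),"lowest z",S[:,2].min())
    uv=lambda X:(lambda c:(f["cx"]+f["fx"]*c[0]/c[2],f["cy"]+f["fy"]*c[1]/c[2]))(f["R"]@X+f["t"])
    def uv(X):
        c=f["R"]@np.array(X)+f["t"]
        if n=="wrist":
            r=np.hypot(c[0],c[1]); k=np.arctan2(r,c[2])/r; return f["cx"]+f["fx"]*c[0]*k, f["cy"]+f["fy"]*c[1]*k
        return f["cx"]+f["fx"]*c[0]/c[2], f["cy"]+f["fy"]*c[1]/c[2]
    print("   pix of mark target",uv([.605,.001,.008]),"tip",uv([.605,.001,.022]))
    x,y=map(int,uv([.605,.001,.02])); r=30
    x0,y0=max(x-r,0),max(y-r,0); print("   crop origin",x0,y0,"scale 6")
    tiles.append(cv2.resize(f["color"][y0:y0+2*r,x0:x0+2*r],(360,360),interpolation=cv2.INTER_CUBIC)[:, :266] if 0 else cv2.resize(f["color"][y0:y0+2*r,x0:x0+2*r],(266,266),interpolation=cv2.INTER_CUBIC))
cv2.imwrite(sys.argv[1],np.hstack(tiles))
E
python3 chk.py pics/c1.png
```

```text
scene leaf 941 [0.5938 0.0478] [ 53.885  159.2989] a 15.743658065795898 mark [ 0.6073 -0.0003]
   rod 82 [0.6091 0.0022 0.0541] lowest z 0.023316598385415676
   pix of mark target (np.float64(289.9604870595733), np.float64(286.87607667140117)) tip (np.float64(289.98179036489455), np.float64(282.2812729398511))
   crop origin 259 252 scale 6
side leaf 356 [0.5986 0.048 ] [195.5547 117.7587] a -0.8447570800781272 mark [ 0.5979 -0.002 ]
   rod 40 [ 0.6025 -0.0015  0.0567] lowest z 0.032680726841591734
   pix of mark target (np.float64(309.5437758363315), np.float64(207.2813596945183)) tip (np.float64(309.84995047098704), np.float64(204.18620805655522))
   crop origin 279 174 scale 6
wrist leaf 16469 [0.5925 0.0479] [ 50.3844 161.0574] a 15.577301979064941 mark [ 0.6059 -0.0003]
   rod 1903 [0.6062 0.0052 0.0576] lowest z 0.02085511623587552
   pix of mark target (np.float64(467.36073960519457), np.float64(248.69454010511265)) tip (np.float64(479.83636048842675), np.float64(258.2220472809303))
   crop origin 447 226 scale 6
```

View pics/c1.png

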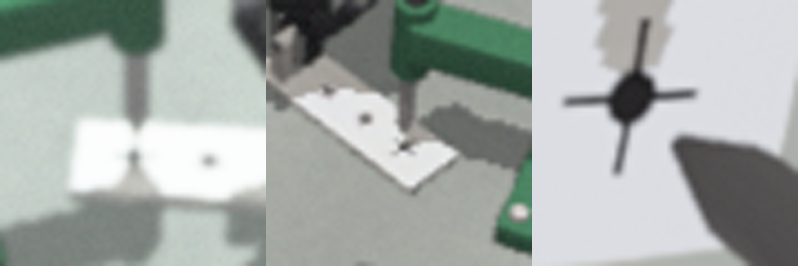

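```bash
python3 - <<'E'
from fit import *
for n,ps in (("wrist",((469.6,248.1,.008),(479.4,257.6,.022))),("scene",((289.2,287.2,.008),(289.9,282,.022))),("side",((309.9,207.2,.008),(310.2,204.4,.022)))):
    f=grab_frame(n); c0=-f["R"].T@f["t"]
    for u,v,z in ps:
        x,y=(u-f["cx"])/f["fx"],(v-f["cy"])/f["fy"]
        if n=="wrist":
            th=np.hypot(x,y); d=np.array([x/th*np.sin(th),y/th*np.sin(th),np.cos(th)])
        else: d=np.array([x,y,1])
        d=f["R"].T@d; print(n,z,c0+d*(z-c0[2])/d[2])
E
```

```text
wrist 0.008 [ 0.6056 -0.0004  0.008 ]
wrist 0.022 [0.6052 0.0015 0.022 ]
scene 0.008 [ 0.6066 -0.0002  0.008 ]
scene 0.022 [0.6042 0.0005 0.022 ]
side 0.008 [0.6062 0.0008 0.008 ]
side 0.022 [ 0.6055 -0.0003  0.022 ]
```

The crops show the cross and the punch tip coinciding within about 1–2 mm: wrist cross (469.6,248.1) with tip (479.5,257.8), and the scene and side views agree. I'll make a small nudge, release, and rise.

>>> jog_arm --moves '[[[0,-0.05,-0.12,0,0,0,0],[0,0,0,0,0,0,0],[0,0,0,0,0,0,0],[8.5,0,0,0,0,0,0],[8.5,0,0,0,0,0,0],[8.5,0,0,0,0,0,0],[8.5,0,0,0,0,0,0],[8.5,0,0,0,0,0,0],[8.5,0,0,0,0,0,0],[8.5,0,0,-2,0,0,0],[8.5,0,0,-3.3,0,0,0],[8.5,0,0,-3.3,0,0,-0.11],[8.5,0,0,-3.3,0,0,-0.11],[8.5,0,0,-3.3,0,0,-0.11],[8.5,0,0,-3.3,0,0,-0.11],[8.5,0,0,-3.3,0,0,-0.11],[8.5,0,0,0,0,0,-0.11],[8.5,0,0,0,0,0,-0.11],[8.5,0,0,0,0,0,-0.11],[8.5,0,0,0,0,0,-0.11]]]'

```text
time: 8.45
tool_pos: [0.5749, 0.107, 0.2355]
tool_rot: [0.0, 0.805, 0.593, 0.0]
contact_force: [0.4, -0.3, 0.2]
gripper_width: 1.0
grasp_force: 0.0
```

```bash
python3 chk.py pics/c2.png; python3 -c "
from h import *
s=state(); print(s['tool_pos'],s['tool_rot'],s['joint_pos'])"
```

```text
scene leaf 984 [0.5919 0.0492] [ 53.6376 159.4264] a 15.383312225341799 mark [0.6052 0.001 ]
   rod 82 [0.6095 0.0024 0.0545] lowest z 0.024184113481475786
   pix of mark target (np.float64(289.9604870595733), np.float64(286.87607667140117)) tip (np.float64(289.98179036489455), np.float64(282.2812729398511))
   crop origin 259 252 scale 6
side leaf 385 [0.5961 0.0483] [111.688  194.2412] a 1.5437853336334229 mark [ 0.5974 -0.0016]
   rod 41 [ 0.6027 -0.0012  0.0568] lowest z 0.031832195954834414
   pix of mark target (np.float64(309.5437758363315), np.float64(207.2813596945183)) tip (np.float64(309.84995047098704), np.float64(204.18620805655522))
   crop origin 279 174 scale 6
wrist leaf 4412 [0.591 0.049] [ 51.1566 160.277 ] a 15.520585060119629 mark [0.6043 0.0008]
   rod 151 [0.6047 0.0052 0.0523] lowest z 0.02198156409621058
   pix of mark target (np.float64(327.53327243144844), np.float64(250.52980537482466)) tip (np.float64(329.16092769879435), np.float64(255.07465928313047))
   crop origin 298 224 scale 6
[0.57480507 0.107007   0.23514164] [-1.30749905e-04  8.07664280e-01  5.89642580e-01 -1.47498231e-04] [ 5.67766074e-02 -4.44999797e-02  1.70397171e+00  5.97040494e-05
  1.48251063e+00  3.66335162e-01]
```

View pics/c2.png

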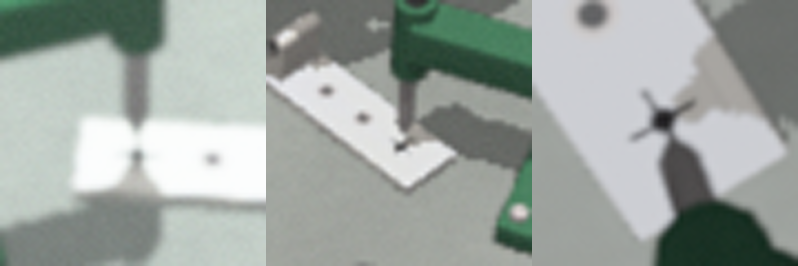

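The crops show the cross directly under the tip in all three views, so the bracket is placed within about 1 mm. On to the torch.

>>> jog_arm --moves '[[[8.5,-2.31,-0.22,0,0,0,0],[8.5,-3.31,-0.22,0,0,0,0],[8.5,-3.31,-0.22,0,0,0,0],[8.5,-3.31,-0.22,0,0,0,0],[8.5,-3.31,-0.22,0,0,0,0],[8.5,-3.31,-0.22,0,0,0,0],[8.5,-3.31,-0.22,0,0,0,0],[8.5,-3.31,-0.22,0,0,0,0],[8.5,-3.31,-0.22,0,0,0,0],[8.5,-3.31,-0.22,0,0,0,0],[8.5,-1,0,0,0,0,0],[8.5,0,0,0,0,0,-0.1],[8.5,0,0,0,0,0,0],[8.5,0,0,0,0,0,0]]]'

```text
time: 9.77
tool_pos: [0.4541, -0.2016, 0.2352]
tool_rot: [-0.0, 0.777, 0.629, 0.0]
contact_force: [0.4, 0.1, 0.3]
gripper_width: 1.001
grasp_force: 0.0
```

```bash
python3 - <<'E'
from fit import *
s=state(); print(s['tool_pos'],s['tool_rot'],s['joint_pos'])
f=grab_frame("wrist"); P,u,v=fcloud(f); cv2.imwrite("pics/w2.png",f["color"])
T=box(P,(.40,.50),(-.25,-.15),(.155,.166)); print("tail top",len(T),T.mean(0), rect(T) if len(T)>5 else 0)
T=box(P,(.40,.50),(-.25,-.15),(.085,.15)); print("barrel",len(T),circ(T,.013,-f["R"].T@f["t"]))
H=box(P,(.36,.54),(-.36,-.13),(.064,.075)); print("holder",len(H),rect(H))
E
```

```text
[ 0.4541 -0.2016  0.2352] [-0.0001  0.7775  0.6289  0.0001] [-0.568  -0.2637  1.8992  0.0003  1.5063 -0.3575]
tail top 1073 [ 0.4527 -0.2015  0.1598] (array([ 0.4524, -0.2019]), array([25.8439, 25.4005]), 77.1197738647461)
barrel 489 (array([ 0.4525, -0.2024]), np.float64(0.0001237860433897526))
holder 7902 (array([ 0.4446, -0.2413]), array([155.606 ,  75.8261]), 78.61505889892578)
```

View pics/w2.png

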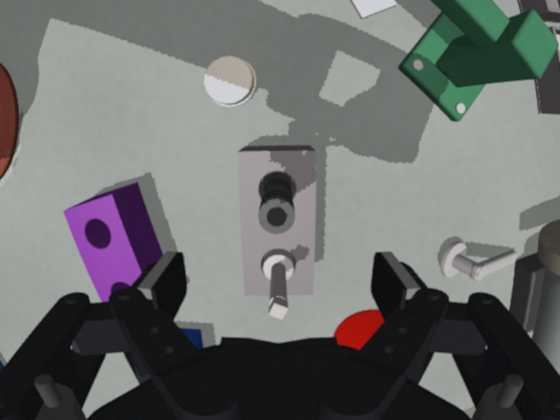

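The wrist picture shows the torch tail at (277,212) with the bar at (278,305) behind it and the fingers to either side. Torch axis is at (.4525,-.202), so I'll descend and grip.

>>> jog_arm --moves '[[[8.5,0,-0.15,2,0,0,0],[8.5,0,0,3,0,0,0],[8.5,0,0,3,0,0,0],[8.5,0,0,3,0,0,0],[8.5,0,0,1.9,0,0,0],[8.5,0,0,0,0,0,0],[0,0,0,0,0,0,0],[0,0,0,0,0,0,0],[0,0,0,0,0,0,0],[0,0,0,0,0,0,0],[0,0,0,0,0,0,0],[0,0,0,0,0,0,0],[0,0,0,0,0,0,0],[0,0,0,0,0,0,0]]]'

```text
time: 10.98
tool_pos: [0.4532, -0.2022, 0.1081]
tool_rot: [0.001, 0.776, 0.63, 0.0]
contact_force: [-0.6, -0.1, 6.2]
gripper_width: 0.289
grasp_force: 58.6
```

>>> jog_arm --moves '[[[0,0,0,-1,0,0,0],[0,0,0,-1.5,0,0,0],[0,0,0,-1.5,0,0,0],[0,0,0,-1.5,0,0,0],[0,0,0,-1.5,0,0,0],[0,0,0,-1.5,0,0,0],[0,0,0,-1.5,0,0,0],[0,0,0,-1.5,0,0,0],[0,0,0,-1.5,0,0,0],[0,0,0,-1.5,0,0,0],[0,0,0,-1.5,0,0,0],[0,0,0,-1.5,0,0,0],[0,0,0,-1.5,0,0,0],[0,0,0,-1.5,0,0,0],[0,0,0,0,0,0,0],[0,0,0,0,0,0,0]]]'

```text
time: 12.32
tool_pos: [0.4527, -0.2017, 0.3121]
tool_rot: [0.001, 0.776, 0.63, 0.0]
contact_force: [0.3, 0.4, -1.2]
gripper_width: 0.291
grasp_force: 59.2
```

```bash
python3 - <<'E'
from fit import *
s=state(); print(s['time'],s['tool_pos'],s['tool_rot'],s['joint_pos'],s['contact_force'],s['grasp_force'])
for n in ("scene","side"):
    f=grab_frame(n); A=cloud(f); T=box(A,(.40,.50),(-.25,-.15),(.10,.27)); 
    if len(T): print(n,len(T),T[:,2].min(),T.mean(0)); H=T[T[:,2]<.21]; print(circ(H,.016,-f["R"].T@f["t"]))
    if n=="side": cv2.imwrite("pics/s2.png",f["color"])
E
```

```text
12.3167 [ 0.4527 -0.2017  0.3121] [0.0009 0.7764 0.6302 0.0003] [-0.5695 -0.2987  1.8013  0.0001  1.6372 -0.3624] [ 0.2618  0.4265 -1.2385] 59.16930556297302
scene 281 0.21261599391614636 [ 0.4625 -0.1966  0.2409]fit.py:6: RuntimeWarning: Mean of empty slice.
  c0=P[:,:2].mean(0);
  ret = um.true_divide(
Traceback (most recent call last):
  File "fit.py", line 8, in circ
    s=least_squares(lambda c:np.hypot(*(P[:,:2]-c).T)-r,c0,loss="soft_l1",f_scale=.001)
ValueError: Initial guess is outside of provided bounds
```

The lift is clean: lens at z≈.213, which is 98 mm ahead of the TCP. Next I'll carry it to the pre-aim point, back along the intended axis, and then tilt.

>>> jog_arm --moves '[[[0,1.2,-0.2,0,0,0,0],[0,2.4,-0.35,0,0,0,0],[0,2.4,-0.35,0,0,0,0],[0,2.4,-0.35,0,0,0,0],[0,2.4,-0.35,0,0,0,0],[0,2.4,-0.35,0,0,0,0],[0,2.4,-0.35,0,0,0,0],[0,2.4,-0.35,0,0,0,0],[0,2.4,-0.35,0,0,0,0],[0,2.4,-0.35,0,0,0,0],[0,2.4,-0.35,0,0,0,0],[0,2.4,-0.35,0,0,0,0],[0,2.4,-0.35,0,0,0,0],[0,2.4,-0.35,0,0,0,0],[0,2.4,-0.35,0,0,0,0],[0,2.4,-0.35,1,0,0,0],[0,2.4,-0.35,1.5,0,0,0],[0,2.2,-0.4,1.5,0,0,0],[0,0,0,1.1,0,0,0],[0,0,0,0,0,0,0]]]'

```text
time: 14.03
tool_pos: [0.475, 0.2208, 0.2554]
tool_rot: [-0.002, 0.776, 0.631, -0.004]
contact_force: [-0.1, -0.5, -1.7]
gripper_width: 0.292
grasp_force: 59.1
```

>>> jog_arm --moves '[[[0,0,0,0,-0.066,-0.073,0],[0,0,0,0,-0.066,-0.073,0],[0,0,0,0,-0.066,-0.073,0],[0,0,0,0,-0.066,-0.073,0],[0,0,0,0,-0.066,-0.073,0],[0,0,0,0,-0.066,-0.073,0],[0,0,0,0,-0.066,-0.073,0],[0,0,0,0,-0.066,-0.073,0],[0,0,0,0,0,0,0],[0,0,0,0,0,0,0]]]'

```text
time: 14.87
tool_pos: [0.477, 0.2202, 0.2591]
tool_rot: [0.378, 0.717, 0.583, -0.06]
contact_force: [0.1, 0.0, -0.7]
gripper_width: 0.289
grasp_force: 59.4
```

```bash
cat > aim.py <<'E'
from fit import *
from scipy.spatial.transform import Rotation as Ro
s=state(); q=s['tool_rot']; R=Ro.from_quat(np.r_[q[1:],q[0]]).as_matrix(); p=s['tool_pos']
print(s['time'],p,"z",R[:,2],"joints",s['joint_pos'],s['grasp_force'])
M=np.array([.6045,.001,.008]); print("mark in tool frame",R.T@(M-p)*100,"cm")
for n in ("scene","side"):
    f=grab_frame(n); A=cloud(f); T=(A-p)@R
    k=(T[:,2]>.015)&(T[:,2]<.12)&(np.hypot(T[:,0],T[:,1])<.03)
    if k.sum()>20:
        T=T[k]; print(n,len(T),"zmax",T[:,2].max())
        cam=R.T@(-f["R"].T@f["t"]-p)
        B=T[T[:,2]<.06]; H=T[(T[:,2]>.075)]
        for X,r in ((B,.013),(H,.016)):
            if len(X)>15: print("   z",X[:,2].mean(),circ(X,r,cam))
    cv2.imwrite(f"pics/{n}_aim{int(s['time']*10)}.png",f["color"])
E
python3 aim.py
```

```text
14.8667 [0.477  0.2202 0.2591] z [ 0.3549 -0.6114 -0.7073] joints [ 0.6657 -0.1024  1.8566 -0.7759  1.5386  0.9594] 59.403934478759766
mark in tool frame [-0.1188  0.143  35.6861] cm
scene 576 zmax 0.09837324706622134
   z 0.037214655569934356 (array([-0.0001, -0.0002]), np.float64(0.0007977950146731173))
   z 0.08659349821011043 (array([-0.0001, -0.0004]), np.float64(0.0006539760919607486))
side 264 zmax 0.09532915283007548
   z 0.0377016817702909 (array([-0.0004,  0.0011]), np.float64(0.0012904270523296834))
   z 0.0851059913127815 (array([-0.0001,  0.0016]), np.float64(0.0015048620657968099))
```

The torch lies on the tool axis with its lens at 98 mm. Next I'll advance 15.9 cm along the axis.

>>> jog_arm --moves '[[[0,-0.12,0.14,0.9,0,0,0],[0,0,0,1.4,0,0,0],[0,0,0,1.4,0,0,0],[0,0,0,1.4,0,0,0],[0,0,0,1.4,0,0,0],[0,0,0,1.4,0,0,0],[0,0,0,1.4,0,0,0],[0,0,0,1.4,0,0,0],[0,0,0,1.4,0,0,0],[0,0,0,1.4,0,0,0],[0,0,0,1.4,0,0,0],[0,0,0,1,0,0,0],[0,0,0,0,0,0,0],[0,0,0,0,0,0,0],[0,0,0,0,0,0,0],[0,0,0,0,0,0,0]]]'

```text
time: 16.3
tool_pos: [0.5357, 0.1223, 0.1502]
tool_rot: [0.379, 0.717, 0.582, -0.058]
contact_force: [0.1, 0.2, -1.7]
gripper_width: 0.293
grasp_force: 59.4
```

```bash
python3 aim.py; python3 chk.py pics/c3.png | grep leaf; ls pics
```

```text
16.3 [0.5357 0.1223 0.1502] z [ 0.3581 -0.6113 -0.7058] joints [ 0.4506 -0.0235  1.9775 -0.8396  1.2493  0.9637] 59.40450668334961
mark in tool frame [ 0.0395 -0.3063 19.9177] cm
scene 508 zmax 0.09911854016650039
   z 0.037409065261333974 (array([-0.0002, -0.0004]), np.float64(0.0008081922512813032))
   z 0.08672726528003064 (array([ 0.0001, -0.0004]), np.float64(0.0007789207218294875))
side 246 zmax 0.09599414491246128
   z 0.03722511882495361 (array([0.0006, 0.0003]), np.float64(0.0014094857768884054))
   z 0.08527628041526164 (array([0.0004, 0.0005]), np.float64(0.0015753442793242194))
scene leaf 991 [0.5922 0.0491] [ 53.742  160.0229] a 15.449666023254395 mark [0.6056 0.0009]
side leaf 378 [0.5993 0.0485] [118.9991 192.4294] a 3.459887981414795 mark [ 0.6023 -0.0014]
wrist leaf 3906 [0.5907 0.0491] [ 50.6298 161.9086] a 15.732611656188965 mark [0.6042 0.001 ]
c1.png
c2.png
c3.png
scene0.png
scene_aim148.png
scene_aim163.png
side0.png
side_aim148.png
side_aim163.png
w1.png
w2.png
```

View pics/scene_aim163.png

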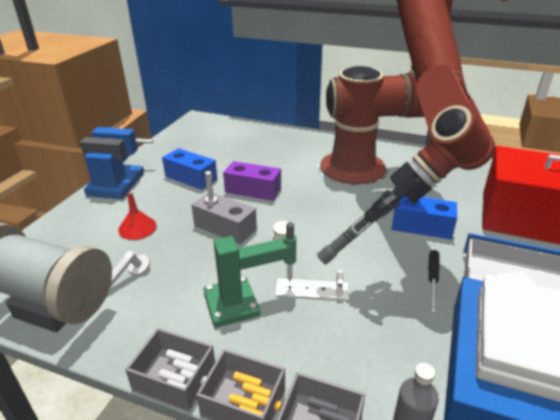

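```bash
python3 -c "
from plant import *
print(job_done())"
```

```text
the job is handed in; nothing more can be done
None
```

I handed the job in with the bracket's cross about 1 mm from under the punch point and the bracket let go. The torch is held clear at about 45°, its lens about 10 cm from the cross and aimed within about 3 mm of it. The simulator gave no verdict.

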